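Slide the cold plate into the cooler and lock it with the cam

ROBOT

A 7-joint arm with a two-finger parallel gripper is mounted at the origin on the work surface. World frame = base frame: x ahead of the robot, y to its left, z up, the work surface at z = 0. Lengths are in mm, angles in rad, forces in N, time in s.
With the tool pointing down it reaches from about 425 to 950 mm from the base axis. Payload 4.7 kg.
Tool frame: the origin (TCP) lies midway between the tips of the shut fingers; the grasp point (between the pads) lies 19 mm behind it; z points along the fingers, y is the line along which they close (so a half turn about z gives the same grasp; the last joint's range is limited). The gripper opens to 85 mm and grips with 20 to 120 N. Pads are 22 mm wide; open, the fingers measure 114 mm over their backs; the gripper's body (76 mm by 85 mm) begins 54 mm behind the grasp point. The pads swing forward as they close: fully open they stand 13 mm farther back than shut.
Start: joints at [1.109, 0.469, -0.049, 1.532, 0.024, 1.141, -0.082], TCP at [283.151, -612.759, 231.335] pointing down, gripper open.
Joint ranges: [-2.59, 2.59], [-0.33, 1.99], [-1.39, 1.29], [0.1, 2.45], [-1.04, 4.18], [0.21, 1.99], [-2.66, 2.66]. Speed limits (rad/s): [2.57, 2.57, 3.14, 3.14, 3.14, 3.14, 3.14].

INTERFACE

Orientations are given as a unit quaternion [w, x, y, z].
In Python, from plant import * gives the robot as it stands. The module is installed in compiled form; this text tells all that it offers.
- The arm moves only by the tool send_rows, never from a script. Its argument "series" is one flat list of numbers, 5 for each row, row after row: the closure, from -1 (fully open) to 1 (shut), then the shift along the tool's x, y, z scaled (see below), then the turn about the tool's z scaled (see below). In form: [fingers, x, y, z, turn, fingers, x, y, z, turn, ...]. A call has 1 to 12 rows; each row is the pose to reach, as a shift and turn from the pose commanded when the call began, along the tool's axes at that moment, turning the shorter way round; what a row does not reach only later rows make up. The controller multiplies each number of a shift by 500 mm and each number of a turn by 180 degrees. A row lasts 1/10 s, in which the tool goes at most 50 mm and 8.59 degrees, less where a joint would pass 70% of its speed; a pose out of reach is approached as far as the arm can. A call with a number of a shift or a turn outside -1 to 1 is refused whole. A call with a gripper value outside its range is refused whole. The fingers move at their own pace and stop on an object; "grip_force" is the grip in N (left out, the last holds). Time passes only in rows, so rows that repeat a pose let the fingers close. It gives the time, the measured TCP pose, the force, the opening and the grip force at its end, in the units of the state.
- state(): the state, without advancing time (a new reading comes with each control period).
- read_camera(name): name is "scene" or "top" or "wrist"; returns a dict with "img" (400x640x3 uint8, red, green, blue), "range_z" (400x640 float32, mm along the optical axis (not along the pixel's ray), 0 where there is no reading), "vertical_fov" (degrees; the focal length in pixels is half the picture's height over the tangent of half this angle, whatever the lens; pixels are square), "cx", "cy" (the principal point, pixels), "R" (3x3) and "t" (3): a world point X has camera coordinates R X + t. Camera axes: x right, y down, z forward; pixel columns grow to the right and rows downward; lengths in mm; the calibration is good to about 2 mm. The wrist camera is an equidistant fisheye: a pixel r from the principal point sees the ray r / f radians off the axis. A picture is of the moment at which its call begins.
- hand_in(): hands the job in; it is judged then, once.
The state is a dict: "t": time; "qpos": joint angles; "qd": joint speeds; "joint_efforts": joint torques, N m; "tool_pos": TCP position; "tcp_rot": TCP orientation; "wrist_force": force on the tool from outside, world axes, zero at the start; "ft_torque": the same for the moment, N m; "grip_width": finger opening in mm; "grasp_force": force on a finger pad.
Only numpy, scipy, OpenCV 4.12 (cv2) and the standard library are available. Lean on these libraries where they do the work, as an engineer would, in place of code of your own. Each camera call takes 0.05 s, during which the arm holds its last target. There are 200 camera calls.

TASK

Slide the thick aluminium cold plate along the counter into the slot at the foot of the cooler housing, bolt end last, until it meets the spring block inside. Then swing the cam lock's lever its full half turn, so that the hook catches the bolt and draws the plate fully home. Leave the other things on the counter where they are.

Things in the scene. Friction and masses are not known exactly. Their poses are not given: they have to be found in the camera images.
- housing: Cooler housing, fixed: stainless box with black top frame and fan, 196 x 186 mm, 136 mm high, its front at x = 97 mm; before it a low steel deck (22 mm high, 165 mm wide). The slot runs under the deck at counter level, 113 mm wide, 14.5 mm high, its floor the counter itself. Origin: on the counter, centre of the slot's mouth (deck's front edge); x into the slot, y to its left, z up.
- plate_home (a point): Where the cold plate's origin lies when the plate is fully home: 30 mm inside the mouth, on the counter; axes parallel to the housing's and then to the plate's. Two lead-in ears, 14.5 mm high, flare from the slot's mouth (113 mm apart) to 28 mm before it (about 138 mm apart). Hard stops stand 1.5 mm beyond home.
- block_face (a point): Centre of the face of the spring block inside the slot, 97 mm past the mouth when free. It yields up to 10 mm, 1 N per mm. The plate's leading edge meets it 8 mm short of home; left there, the plate is near enough for the cam's hook to catch the bolt (possible from 11 mm short of home).
- cold_plate: Loose aluminium plate, 150 x 110 x 12 mm, about 0.54 kg, flat on the counter before the slot. Origin: centre of its underside; x to the leading edge (75 mm away), y to its left (edge 55 mm away), z up. A white ceramic square lies flush in its top towards the leading edge; a steel bolt, 10 mm thick with a 16 mm head, stands on the centre line 40 mm behind the centre.
- bolt_top (a point): Top of the bolt's head on the cold plate, 37.5 mm above the plate's underside.
- cam_lock (a joint): Cam lock angle, rad: 0 open, pi locked, growing anticlockwise from above. Its lever points to the housing's +y at 0, out over the plate (-x) half way, to -y at pi. The steel C hook (23 to 33 mm up, 46 mm from the axis) leaves the bolt's way free below 0.45, catches it near 0.75, has drawn it in at 2.75. Stays where left; up to 8 N at the grip.
- lever_grip (a point): Centre of the upright round black grip at the lever's end, 16 mm thick, from 48.5 mm (top of the lever) to 79.5 mm above the counter; this point is at 70 mm height, 70 mm out from the cam's axis, and swings with the lever.
- cam_axis (a point): Point on the cam lock's upright turning axis, at the deck's top, 22.5 mm above the counter, 12 mm inside the slot's mouth; axes parallel to the housing's.
- cooler_a: Bystander: twin-tower heat sink with copper pipes, 120 x 96 mm, 142 mm high, standing; origin under its centre.
- cooler_b: Bystander: a second heat sink, the same.
- screwdriver: Bystander: screwdriver, 160 mm long, lying flat; origin under its middle.
- pliers: Bystander: pliers, 170 mm long, 77 mm wide, 18 mm high; origin near the pivot.
- load_cell: Bystander: small aluminium bar, 80 x 25 x 12 mm, beside the housing; origin under its centre.
- phone: Bystander: black phone, 150 x 72 x 9 mm; origin under its centre.
- spare_plate: Bystander: thin square aluminium plate without a bolt, 120 x 120 x 5 mm; origin under its centre.
Not all that is in view belongs to the job. What is meant by the cold_plate is not pink, and is the smaller of those in its own colour.

How it is judged (in metres and radians):
On the way, in this order (a step that is already met when the one before it is completed fails the run):
1. the plate is in the slot, up to the spring block (its origin within 11 mm of home), square and flat (x of cold_plate in the frame of housing above 0.019 m and y of cold_plate in the frame of housing between -0.004 and 0.004 m and angle between the x axis of cold_plate and the x axis of housing, either way round below 0.06 rad and angle between cold_plate's own z axis and vertical below 0.05 rad), for 0.2 s.
2. the cam is turned its half turn (beyond 2.9 rad) and has drawn the plate home (within 2.5 mm) (value of joint cam_lock above 2.9 rad and x of cold_plate in the frame of housing above 0.0275 m), for 0.2 s.
At the end, for the whole second after the job is handed in: The cold plate lies flat and at rest in the slot, bolt end outwards, within 2.5 mm of fully home (origin 27.5 to 33.5 mm past the mouth, within 4 mm of the middle, square within 0.06 rad), with the cam lock turned past 2.9 rad; the bystanders are where they were, within 20 mm (all of step 2 and x of cold_plate in the frame of housing below 0.0335 m and y of cold_plate in the frame of housing between -0.004 and 0.004 m and angle between the x axis of cold_plate and the x axis of housing, either way round below 0.06 rad and angle between cold_plate's own z axis and vertical below 0.05 rad and linear speed of cold_plate below 0.01 m/s); the robot touches nothing.
It fails at once if a bystander on the counter is moved by more than 20 mm (distance of any of cooler_a, cooler_b, screwdriver, pliers, load_cell, phone, spare_plate from where it was at the start of the episode above 0.02 m).
It also fails if it takes over 72 s, if anything falls off the work surface, if the arm or the gripper's body presses on something with over 40 N, if the wrist force passes 120 N, or if a joint passes its speed limit or range.

## Working session

There is one attempt and no reset: what is moved stays moved. The work goes in short steps, Python scripts to look and compute and a tool call to move; the robot and the scene stay as the last step left them, time stands still between calls to the robot, and variables do not carry over. Pictures are saved under pics/ and viewed, at most 10 in all, crops included, and the job is handed in when it is done.

Besides the shell and the picture viewer there is one more tool, called after ">>>" by a JSON object that holds its "fn" and its "kwargs". send_rows: Moves the arm, as the interface text tells. Its arguments: {"type":"object","properties":{"series":{"type":"array"},"grip_force":{"type":"number"}},"required":["series"]}

```bash
mkdir -p pics
cat > h.py <<'E'
from plant import *
import numpy as np, cv2
def save(c,n,crop=None,s=1):
    im=c["img"][:,:,::-1]
    if crop: im=im[crop[1]:crop[3],crop[0]:crop[2]]
    cv2.imwrite("pics/"+n,cv2.resize(im,None,fx=s,fy=s,interpolation=cv2.INTER_CUBIC))
def onplane(c,u,v,z):
    f=200/np.tan(np.radians(c["vertical_fov"])/2)
    d=np.array([(u-c["cx"])/f,(v-c["cy"])/f,1.])
    R=np.array(c["R"]);o=-R.T@np.array(c["t"]);d=R.T@d
    return o+d*(z-o[2])/d[2]
def fish(c,u,v,z):
    f=200/np.tan(np.radians(c["vertical_fov"])/2)
    a=np.array([u-c["cx"],v-c["cy"]]);r=np.hypot(*a)+1e-9;th=r/f
    d=np.array([*(a/r*np.sin(th)),np.cos(th)])
    R=np.array(c["R"]);o=-R.T@np.array(c["t"]);d=R.T@d
    return o+d*(z-o[2])/d[2]
def cloud(c):
    f=200/np.tan(np.radians(c["vertical_fov"])/2)
    v,u=np.mgrid[:400,:640];z=c["range_z"]
    P=np.stack([(u-c["cx"])/f*z,(v-c["cy"])/f*z,z],-1)
    return (P-np.array(c["t"]))@np.array(c["R"])
E
python3 - <<'E'
from h import *
for n in("top","scene"):
    c=read_camera(n);save(c,n+"0.png",s=1.25);print(n,c["vertical_fov"],-np.array(c["R"]).T@np.array(c["t"]))
    np.savez(n+"0.npz",**c)
print(state())
E
```

```text
top 45.83099827606022 [ 296.42813087   94.33774693 1180.66634624]
scene 43.96852341325942 [1186.06220714 -303.49460399 1386.99815794]
{'t': 0.1, 'qpos': array([ 1.10909776,  0.46934302, -0.04862149,  1.53355565,  0.02412183,
        1.14100785, -0.08234877]), 'qd': array([-1.75725083e-03, -2.55394420e-03, -3.22044501e-04, -2.11673093e-03,
       -4.52088834e-05, -5.60147232e-04,  8.98969916e-04]), 'joint_efforts': array([ 7.03060559e-04, -5.11515284e+01, -4.68364614e-02, -2.38392305e+01,
        1.08147811e-02,  4.37219191e-03,  2.61933600e-06]), 'tool_pos': array([ 282.90829823, -612.28150327,  230.38639535]), 'tcp_rot': array([-8.35585744e-04,  9.76675185e-01,  2.14720370e-01, -2.18443706e-04]), 'wrist_force': array([-0.07459248,  0.12405295,  0.07077842]), 'ft_torque': array([ 0.08053423, -0.01421889,  0.02243867]), 'grasp_force': 0.0, 'grip_width': 85.23643326254097}
```

View pics/top0.png

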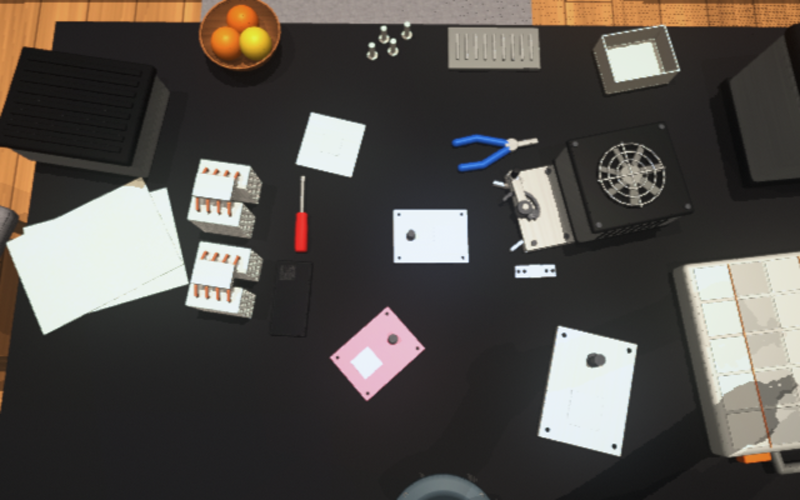

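View pics/scene0.png

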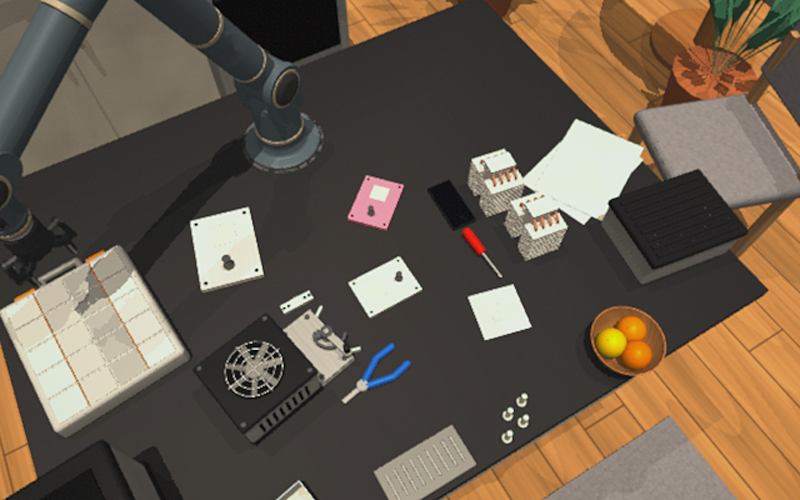

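The top view shows the silver cold plate at (430,236) with its bolt at (411,235), and the slot mouth to its right near (515,210). The larger silver plate (590,390) and the pink one are decoys. Next I measure the plate and the housing.

Run:
```python
from h import *
c=dict(np.load("top0.npz"));P=cloud(c);im=c["img"].astype(int)
save(c,"cam.png",(380,90,570,230),4)
def rect(m,z,near):
    n,l,s,ce=cv2.connectedComponentsWithStats(m.astype(np.uint8))
    k=min((i for i in range(1,n) if s[i,4]>60),key=lambda i:np.hypot(*(ce[i]-near)))
    vs,us=np.nonzero(l==k)
    w=np.array([onplane(c,u,v,z)[:2] for u,v in zip(us,vs)],np.float32)
    return cv2.minAreaRect(w),ce[k],s[k]
br=im.min(2)>120
print("plate",rect(br,12,(344,189)))
print("plate depth z",np.median(P[180:200,340:360,2]))
X=P; H=X[...,2]
m=(H>125)&(H<150)&(c["range_z"]>0)&(np.arange(640)[None]>430)&(np.arange(640)[None]<570)
r=rect(m,136,(500,140));print("housing top",r, cv2.boxPoints(r[0]))
m=(H>17)&(H<28)&(np.arange(640)[None]>390)
r=rect(m,22,(435,165));print("deck",r,cv2.boxPoints(r[0]))
m=(H>55)&(H<90)&(np.arange(640)[None]>390)&(np.arange(640)[None]<450)&(np.arange(400)[:,None]>120)&(np.arange(400)[:,None]<210)
vs,us=np.nonzero(m);print("grip?",[(u,v,P[v,u].round()) for u,v in list(zip(us,vs))[::8]])
for q in[(329,188)]:print("bolt",onplane(c,*q,37.5),P[q[1],q[0]])
```

```text
plate (((565.73291015625, 22.319141387939453), (106.67794036865234, 151.7664337158203), 0.4095044732093811), array([344.25395538, 188.51196755]), array([ 314,  168,   61,   42, 2465], dtype=int32))
plate depth z 12.410497516723812
housing top (((653.2892456054688, -340.29522705078125), (185.4170684814453, 196.61851501464844), 12.326275825500488), array([503.15212633, 141.55253283]), array([ 453,   97,  102,   90, 6396], dtype=int32)) [[ 541.73096 -264.0435 ]
 [ 583.7047  -456.12952]
 [ 764.84753 -416.54697]
 [ 722.8738  -224.46094]]
deck (((622.6721801757812, -201.14413452148438), (168.83572387695312, 104.17422485351562), 12.149374961853027), array([435.4936322 , 168.18339277]), array([ 410,  132,   51,   69, 1963], dtype=int32)) [[ 529.18274 -167.99034]
 [ 551.1074  -269.83127]
 [ 716.1616  -234.29793]
 [ 694.23694 -132.457  ]]
grip? [(np.int64(449), np.int64(122), array([ 720., -234.,   79.])), (np.int64(449), np.int64(125), array([ 712., -233.,   80.])), (np.int64(448), np.int64(128), array([ 710., -235.,   64.])), (np.int64(448), np.int64(131), array([ 704., -236.,   59.])), (np.int64(449), np.int64(133), array([ 697., -237.,   64.])), (np.int64(411), np.int64(135), array([ 686., -139.,   79.])), (np.int64(411), np.int64(136), array([ 681., -138.,   84.])), (np.int64(410), np.int64(137), array([ 683., -138.,   71.])), (np.int64(410), np.int64(138), array([ 680., -138.,   72.])), (np.int64(411), np.int64(139), array([ 678., -140.,   71.])), (np.int64(411), np.int64(140), array([ 678., -141.,   65.])), (np.int64(419), np.int64(163), array([ 621., -161.,   56.]))]
bolt [560.39332206  60.92064698  37.5       ] [560.17040734  60.94886723  38.46538717]
```

View pics/cam.png

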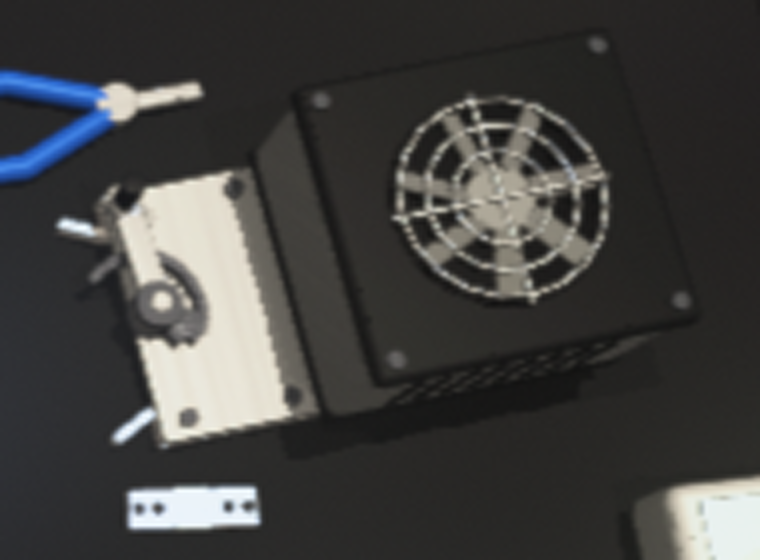

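The crop shows the black lever grip at (127,195), the cam axis at (160,303) and the ears at about (80,230) and (133,425). From the fits, the housing origin is ≈(612,-150) with x axis (0.212,-0.977), consistent between deck and top frame. The plate centre is ≈(564,22), facing −y. I now move above the bolt.

>>> {"fn": "send_rows", "kwargs": {"series": [-1,0.53,-0.49,0,-0.36,-1,0.53,-0.49,0,-0.36,-1,0.53,-0.49,0,-0.36,-1,0.53,-0.49,0,-0.36,-1,0.53,-0.49,0,-0.36,-1,0.53,-0.49,0,-0.36,-1,0.53,-0.49,0,-0.36,-1,0.53,-0.49,0,-0.36,-1,0.53,-0.49,0,-0.36,-1,0.53,-0.49,0,-0.36]}}

```text
t: 1.1
tool_pos: [420.3, -280.2, 231.1]
tcp_rot: [-0.0, 0.711, 0.704, -0.0]
wrist_force: [-0.9, -0.1, 0.3]
grip_width: 85.2
grasp_force: 0.0
```

```bash
cat >> h.py <<'E'
from scipy.spatial.transform import Rotation as Ro
def yaw(s=None):
    w,x,y,z=(s or state())["tcp_rot"];X=Ro.from_quat([x,y,z,w]).as_matrix()[:,0];return np.degrees(np.arctan2(X[1],X[0]))
def go(p,th=None):  # numbers for a move to world p, yaw th (deg)
    s=state();w,x,y,z=s["tcp_rot"];M=Ro.from_quat([x,y,z,w]).as_matrix()
    d=M.T@(np.array(p)-s["tool_pos"])/500
    t=0 if th is None else -((th-yaw(s)+180)%360-180)/180
    print("now",s["tool_pos"].round(1),"yaw",round(yaw(s),2),"F",s["wrist_force"].round(1),"row",d.round(4),round(t,4),"mm",np.linalg.norm(d)*500//1)
E
python3 -c "
from h import *
go([560,20,200],90)"
```

```text
now [ 420.3 -280.2  231.1] yaw 89.43 F [-0.9 -0.1  0.3] row [0.6031 0.2734 0.0618] -0.0031 mm 332.0
```

>>> {"fn": "send_rows", "kwargs": {"series": [-1,0.6,0.273,0.06,-0.003,-1,0.6,0.273,0.06,-0.003,-1,0.6,0.273,0.06,-0.003,-1,0.6,0.273,0.06,-0.003,-1,0.6,0.273,0.06,-0.003,-1,0.6,0.273,0.06,-0.003,-1,0.6,0.273,0.06,-0.003,-1,0.6,0.273,0.06,-0.003,-1,0.6,0.273,0.06,-0.003,-1,0.6,0.273,0.06,-0.003]}}

```text
t: 2.1
tool_pos: [559.4, 16.8, 200.9]
tcp_rot: [0.0, 0.708, 0.706, -0.001]
wrist_force: [-0.4, 0.1, -0.6]
grip_width: 85.3
grasp_force: 0.0
```

Run:
```python
from h import *
c=read_camera("wrist");save(c,"w1.png",s=1.25);np.savez("w1.npz",**c)
print(c["vertical_fov"],c["cx"],c["cy"],-np.array(c["R"]).T@np.array(c["t"]))
go([560,61,120],90)
```

```text
65.70646984690485 322.02335541004373 198.27248060215263 [560.73074614  89.96877336 343.36377858]
now [559.4  16.9 201.1] yaw 89.86 F [0.9 0.6 0.8] row [0.0884 0.0011 0.162 ] -0.0008 mm 92.0
```

View pics/w1.png

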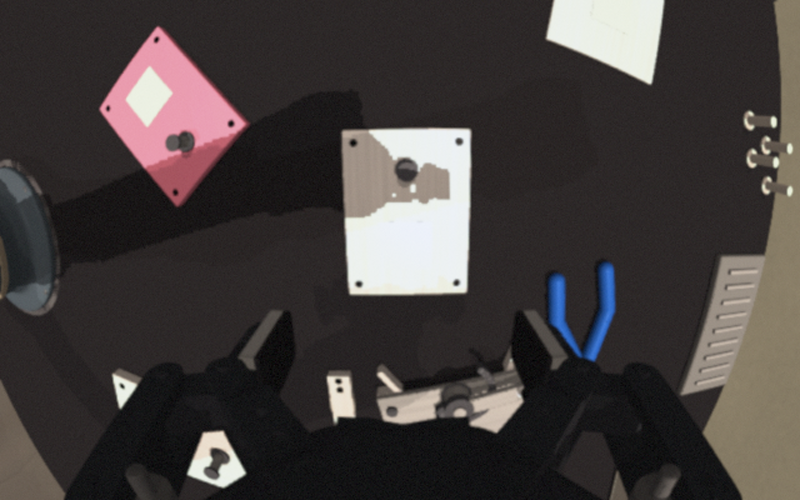

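The plate sits centrally with corners at (342,130), (470,128), (467,293), (349,294) and the bolt head at (405,169).

Run:
```python
from h import *
c=dict(np.load("w1.npz"))
im=c["img"].astype(int);m=(im.min(2)>75).astype(np.uint8)
n,l,s,ce=cv2.connectedComponentsWithStats(m);k=l[200,325];vs,us=np.nonzero(l==k)
w=np.array([fish(c,u,v,12)[:2] for u,v in zip(us,vs)],np.float32);r=cv2.minAreaRect(w);print(r)
d=(im.max(2)<110)&(l!=k);d[:115]=0;d[160:]=0;d[:,:305]=0;d[:,345:]=0
n,l2,s2,c2=cv2.connectedComponentsWithStats(d.astype(np.uint8));print(s2,c2)
for q in c2[1:]:print(fish(c,*q,37.5))
```

```text
((564.277587890625, 21.761993408203125), (112.5130844116211, 151.8829345703125), 0.6742045283317566)
[[     0      0    640    400 255833]
 [   316    127     18     18    167]] [[319.4972697  199.54061829]
 [323.68263473 137.2754491 ]]
[562.4548878   61.95399076  37.5       ]
```

>>> {"fn": "send_rows", "kwargs": {"series": [-1,0.09,0.008,0.1,-0.001,-1,0.09,0.008,0.2,-0.001,-1,0.09,0.008,0.28,-0.001,-1,0.09,0.008,0.33,-0.001,-1,0.09,0.008,0.37,-0.001,-1,0.09,0.008,0.37,-0.001,1,0.09,0.008,0.37,-0.001,1,0.09,0.008,0.37,-0.001,1,0.09,0.008,0.37,-0.001,1,0.09,0.008,0.37,-0.001,1,0.09,0.008,0.37,-0.001,1,0.09,0.008,0.37,-0.001], "grip_force": 60}}

```text
t: 3.35
tool_pos: [563.4, 64.7, 17.2]
tcp_rot: [0.0, 0.705, 0.709, -0.0]
wrist_force: [-1.8, -1.1, 5.4]
grip_width: 11.2
grasp_force: 58.4
```

Run:
```python
from h import *
s=state();print(s["grip_width"],s["grasp_force"])
# pregrasp waypoint: plate origin at housing x=-70,y=0
o=np.array([612,-150.]);a=np.radians(-77.7);xh=np.array([np.cos(a),np.sin(a)])
for X in(-90,-20):
    b=o+(X-40)*xh;print(X,b);go([*b,s["tool_pos"][2]],102.3-0.7)
```

```text
11.207395252010476 58.41186761856079
-90 [584.30604978 -22.98407532]
now [563.4  64.7  17.2] yaw 90.31 F [-1.8 -1.1  5.4] row [-1.757e-01  4.090e-02  1.000e-04] -0.0627 mm 90.0
-20 [599.21817682 -91.37726553]
now [563.4  64.7  17.2] yaw 90.31 F [-1.8 -1.1  5.4] row [-3.126e-01  7.000e-02  2.000e-04] -0.0627 mm 160.0
```

>>> {"fn": "send_rows", "kwargs": {"series": [1,-0.03,0.007,0,-0.02,1,-0.06,0.014,0,-0.04,1,-0.09,0.021,0,-0.063,1,-0.12,0.028,0,-0.063,1,-0.15,0.035,0,-0.063,1,-0.165,0.039,0,-0.063,1,-0.165,0.039,0,-0.063]}}

```text
t: 4.05
tool_pos: [584.5, -16.8, 17.2]
tcp_rot: [0.0, 0.632, 0.775, 0.001]
wrist_force: [-0.7, 1.9, 4.9]
grip_width: 10.8
grasp_force: 58.5
```

```bash
cat > m.py <<'E'
from h import *
import sys
c=read_camera("top");im=c["img"].astype(int)
o=np.array([612,-150.]);a=np.radians(-77.7);xh=np.array([np.cos(a),np.sin(a)]);yh=np.array([-xh[1],xh[0]])
m=(im.min(2)>110);
vs,us=np.nonzero(m[130:260,300:420]);w=np.array([onplane(c,u+300,v+130,12)[:2]-o for u,v in zip(us,vs)])
h=np.c_[w@xh,w@yh];n,l=cv2.connectedComponents(m[130:260,300:420].astype(np.uint8))
lab=l[vs,us];k=np.argmax(np.bincount(lab)[1:])+1
h=h[lab==k].astype(np.float32);print(cv2.minAreaRect(h),len(h),h.min(0),h.max(0))
save(c,sys.argv[1],(300,110,460,230),5)
go([0,0,0])
E
python3 m.py p2.png
```

```text
((-107.21263122558594, 3.4602127075195312), (110.21379852294922, 123.59420776367188), 87.69832611083984) 746 [-167.9697   -53.54083] [-47.559746  60.622585]
now [584.5 -16.8  17.2] yaw 101.65 F [-0.3  1.3  4.8] row [ 0.2689 -1.1383  0.0317] 0 mm 585.0
```

View pics/p2.png

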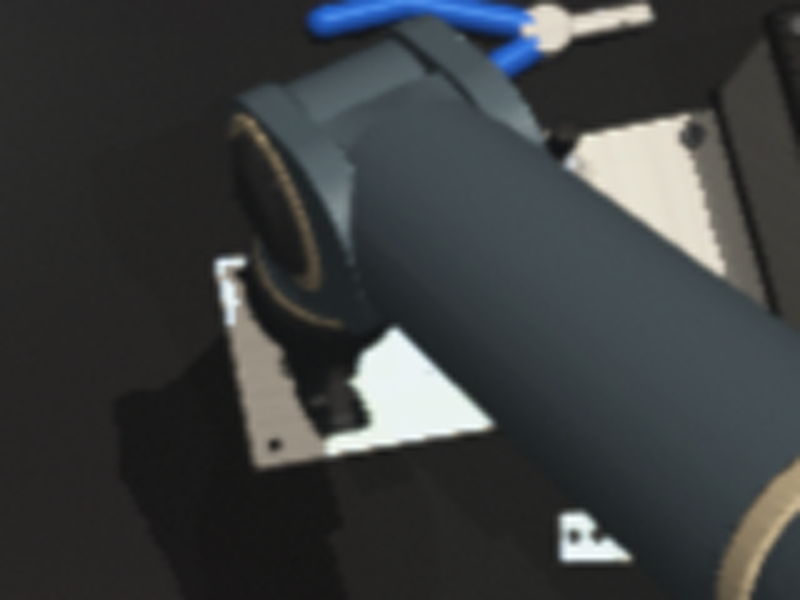

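The arm occludes the plate from the top camera; it shows the plate's rear corners at (225,265) and (255,465). The wrist view should do better.

Run:
```python
from h import *
c=read_camera("wrist");save(c,"w2.png",s=1.25);np.savez("w2.npz",**c)
```

```text
(no output)
```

View pics/w2.png

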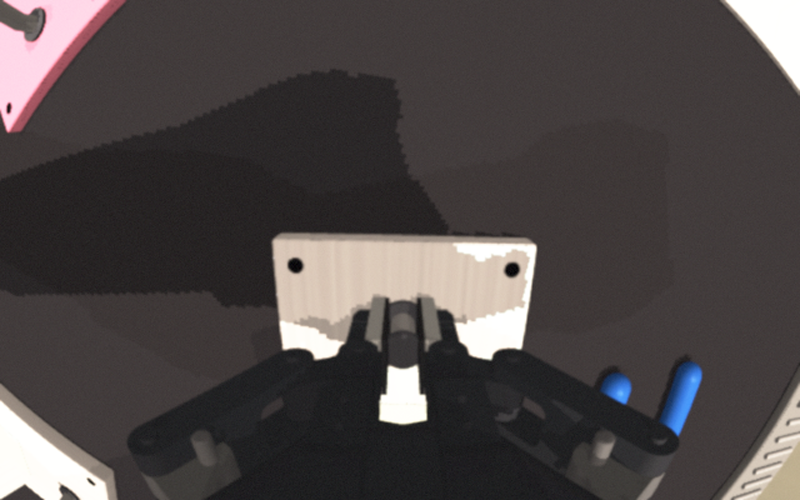

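The wrist view shows the rear edge from (274,240) to (535,245), and the hole centres at (295,265) and (512,270).

Run:
```python
from h import *
c=dict(np.load("w2.npz"));o=np.array([612,-150.]);a=np.radians(-77.7);xh=np.array([np.cos(a),np.sin(a)]);yh=np.array([-xh[1],xh[0]])
for n,p in dict(h1=(295,265),h2=(512,270),e1=(274,241),e2=(535,245)).items():
    w=fish(c,p[0]/1.25,p[1]/1.25,12)[:2];d=w-o;print(n,w.round(1),(d@xh).round(1),(d@yh).round(1))
for X in(-50,-10):
    b=o+(X-40)*xh;go([*b,17.2],101.65)
```

```text
h1 [537.9  -4.2] -158.2 -41.3
h2 [626.7  11.8] -154.9 48.9
e1 [527.7   4.2] -168.6 -49.5
e2 [633.5  24.2] -165.7 58.2
now [584.5 -16.8  17.2] yaw 101.66 F [-0.6  2.1  5.2] row [-0.092 -0.002  0.   ] 0.0001 mm 46.0
now [584.5 -16.8  17.2] yaw 101.66 F [-0.6  2.1  5.2] row [-0.172  -0.0011  0.    ] 0.0001 mm 86.0
```

>>> {"fn": "send_rows", "kwargs": {"series": [1,0,-0.004,0,-0.011,1,0,-0.004,0,-0.011,1,-0.02,-0.004,0,-0.011,1,-0.04,-0.004,0,-0.011,1,-0.06,-0.004,0,-0.011,1,-0.08,-0.004,0,-0.011,1,-0.095,-0.004,0,-0.011,1,-0.11,-0.004,0,-0.011,1,-0.11,-0.004,0,-0.011]}}

```text
t: 5.05
tool_pos: [592.6, -68.7, 17.2]
tcp_rot: [-0.001, 0.617, 0.787, 0.001]
wrist_force: [-2.0, 6.3, 9.6]
grip_width: 10.6
grasp_force: 59.0
```

```bash
cat > w.py <<'E'
from h import *
import sys
c=read_camera("wrist");save(c,sys.argv[1],s=1.25);np.savez("w.npz",**c)
o=np.array([612,-150.]);a=np.radians(-77.7);xh=np.array([np.cos(a),np.sin(a)]);yh=np.array([-xh[1],xh[0]])
s=state();d=s["tool_pos"][:2]-o;print("tcp in housing",d@xh,d@yh,s["tool_pos"][2],"yaw",yaw(s),"F along x,y",s["wrist_force"][:2]@xh,s["wrist_force"][:2]@yh,s["wrist_force"][2],s["grip_width"])
im=c["img"].astype(int)
E
python3 w.py w3.png
```

```text
tcp in housing -83.52051435415072 -1.6951205107737057 17.164485448329614 yaw 103.7534937028189 F along x,y -6.090642945388805 0.21303405646405008 8.67999153804309 10.564673520562687
```

View pics/w3.png

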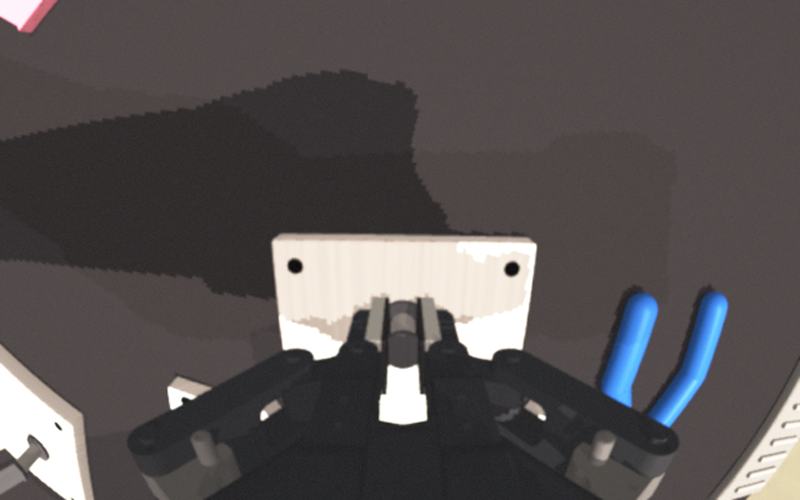

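The plate is entering squarely: holes at (295,266) and (512,269), low lateral force. I continue until just before the hook's radius.

>>> {"fn": "send_rows", "kwargs": {"series": [1,-0.017,0,0,0,1,-0.034,0,0,0,1,-0.051,0,0,0,1,-0.067,0,0,0,1,-0.067,0,0,0]}}

```text
t: 5.6
tool_pos: [600.0, -100.6, 17.2]
tcp_rot: [-0.002, 0.617, 0.787, 0.001]
wrist_force: [-3.0, 8.3, 10.1]
grip_width: 10.8
grasp_force: 59.0
```

```bash
python3 w.py w4.png
python3 - <<'E'
from h import *
c=dict(np.load("w.npz"));im=c["img"].astype(int);m=(im.min(2)>90).astype(np.uint8)
o=np.array([612,-150.]);a=np.radians(-77.7);xh=np.array([np.cos(a),np.sin(a)]);yh=np.array([-xh[1],xh[0]])
for u in(235,260,290,320,350,380,410):
    v=np.nonzero(m[150:240,u])[0][0]+150;d=fish(c,u,v,0)[:2]-o;print(u,v,d@xh,d@yh)
for v in(210,225):
    us=np.nonzero(m[v,180:450])[0]+180
    for u in(us[0],us[-1]):d=fish(c,u,v,12)[:2]-o;print(u,v,d@xh,d@yh)
E
```

```text
tcp in housing -50.87193373917351 -1.229295981914389 17.13633081342434 yaw 103.77122796700777 F along x,y -6.851793363720737 -0.6212975024580385 10.279911471714467 10.728903994133004
235 187 -81.64816880943478 -48.124473248288055
260 187 -81.93060681062057 -34.014252906030464
290 187 -82.29355109429936 -17.657296043019493
320 188 -82.13828043291578 -1.6065420928022314
350 188 -82.57008110066343 14.427836040761425
380 189 -82.48899605475825 30.790106356682927
410 189 -83.01060469424677 47.73646941204216
218 210 -72.14688018436041 -54.75001124253282
428 210 -74.98244388781295 55.27937260471356
220 225 -63.75104855005646 -54.31795273323672
426 225 -66.554468160735 55.30538065007468
```

>>> {"fn": "send_rows", "kwargs": {"series": [-0.2,0,0,0,0,-0.2,0,0,0,0,-0.2,0,0,0,0,-0.2,0,0,-0.06,0,-0.2,0,0,-0.12,0,-0.2,0.07,0.002,-0.12,0,1,0.13,0.002,-0.12,0.011,1,0.13,0.002,-0.12,0.011,1,0.13,0.002,-0.06,0.011,1,0.13,0.002,0,0.011,1,0.13,0.002,0.024,0.011,1,0.13,0.002,0.024,0.011]}}

```text
t: 6.85
tool_pos: [584.8, -42.0, 2.4]
tcp_rot: [-0.001, 0.632, 0.775, -0.001]
wrist_force: [1.2, -0.4, 0.0]
grip_width: 0.3
grasp_force: 0.0
```

```bash
python3 w.py w5.png
```

```text
tcp in housing -111.5209937660586 -2.4186320872619222 3.8510924303310943 yaw 101.62669721603928 F along x,y -0.33414985689406557 0.49179028996040247 -0.051260070644048916 -0.007991079734000178
```

View pics/w5.png

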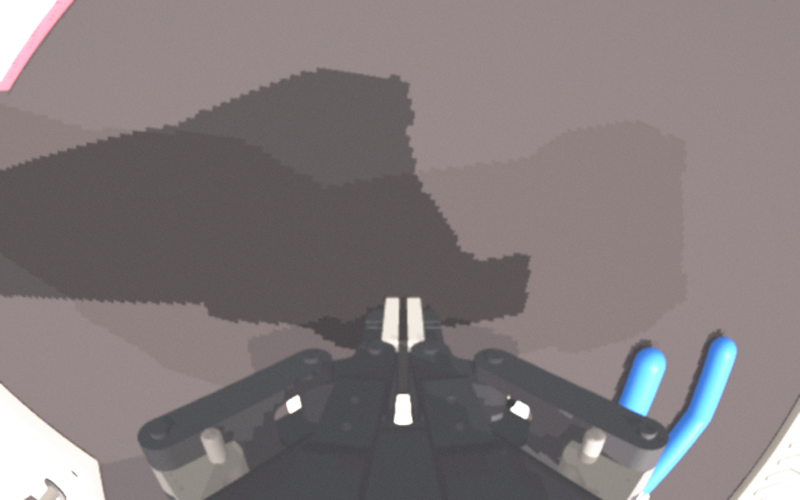

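The fingers (400,320) are shut on the counter behind the plate, clear of everything. I push now.

>>> {"fn": "send_rows", "kwargs": {"series": [1,-0.015,0.003,-0.003,0,1,-0.03,0.003,-0.003,0,1,-0.045,0.003,-0.003,0,1,-0.06,0.003,-0.003,0,1,-0.07,0.003,-0.003,0,1,-0.08,0.003,-0.003,0,1,-0.08,0.003,-0.003,0]}}

```text
t: 7.6
tool_pos: [596.7, -78.8, 6.9]
tcp_rot: [0.0, 0.632, 0.775, 0.002]
wrist_force: [-0.2, 4.5, 2.9]
grip_width: 0.3
grasp_force: 2.0
```

```bash
python3 w.py w6.png
```

```text
tcp in housing -72.81512703729213 0.1741446222232719 6.863259568165233 yaw 101.68192219626421 F along x,y -3.8479594827081556 1.652359587665572 2.675374309982148 -0.16271002968536924
```

>>> {"fn": "send_rows", "kwargs": {"series": [1,-0.006,0,0,0,1,-0.012,0,0,0,1,-0.018,0,0,0,1,-0.018,0,0,0]}}

```text
t: 8.05
tool_pos: [598.2, -86.8, 6.7]
tcp_rot: [-0.0, 0.631, 0.776, 0.001]
wrist_force: [-0.8, 6.0, 5.2]
grip_width: 0.1
grasp_force: 2.9
```

```bash
python3 w.py w6.png
```

```text
tcp in housing -64.70727904454519 -0.022877134622498026 6.700072710503477 yaw 101.72909949243338 F along x,y -6.111345655088707 -0.34267756508135017 5.407398055409335 0.054421590401407746
```

>>> {"fn": "send_rows", "kwargs": {"series": [1,-0.006,0,0,0,1,-0.01,0,0,0,1,-0.01,0,0,0,1,-0.01,0,0,0]}}

```text
t: 8.5
tool_pos: [599.2, -91.3, 6.7]
tcp_rot: [-0.0, 0.631, 0.776, 0.002]
wrist_force: [0.1, 6.9, 3.7]
grip_width: 0.4
grasp_force: 3.2
```

```bash
python3 w.py w7.png
```

```text
tcp in housing -60.061153830401835 0.0010348384560011272 6.681723723821288 yaw 101.74517609175881 F along x,y -5.81337940960073 1.1414960121753548 5.347203971229911 0.004606863658393658
```

>>> {"fn": "send_rows", "kwargs": {"series": [1,0.04,0,0,0,1,0.12,0,-0.08,0,1,0.2,0,-0.16,0,1,0.26,0,-0.25,0,1,0.26,0,-0.29,0,1,0.26,0,-0.29,0,1,0.26,0,-0.29,0]}}

```text
t: 9.25
tool_pos: [572.6, 32.2, 151.4]
tcp_rot: [0.001, 0.632, 0.775, -0.0]
wrist_force: [-0.0, -0.7, 0.2]
grip_width: 0.2
grasp_force: 0.0
```

```bash
python3 w.py w8.png
```

```text
tcp in housing -186.0150348355822 -0.5335000260750226 150.1495624238739 yaw 101.54498654812096 F along x,y 0.742350360354025 -0.0863934939077039 -0.026495451357447464 -0.11387519894708566
```

View pics/w8.png

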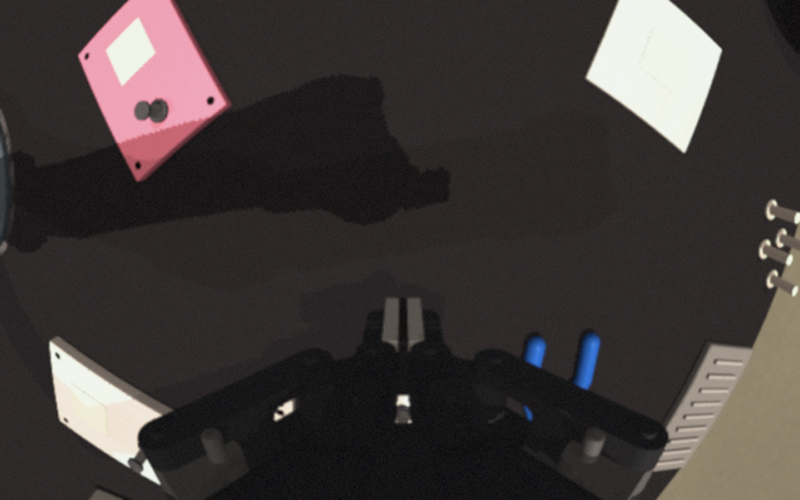

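The wrist view is blocked by the hand itself. I check the bolt, rear edge and lever by depth from the scene and top cameras.

```bash
cat > d.py <<'E'
from h import *
o=np.array([612,-150.]);a=np.radians(-77.7);xh=np.array([np.cos(a),np.sin(a)]);yh=np.array([-xh[1],xh[0]])
for n in("scene","top"):
    c=read_camera(n);P=cloud(c);ok=c["range_z"]>0
    H=np.stack([(P[...,:2]-o)@xh,(P[...,:2]-o)@yh,P[...,2]],-1)
    np.savez(n+"1.npz",H=H,ok=ok,**c)
    def sel(x0,x1,y0,y1,z0,z1):return H[ok&(H[...,0]>x0)&(H[...,0]<x1)&(H[...,1]>y0)&(H[...,1]<y1)&(H[...,2]>z0)&(H[...,2]<z1)]
    for nm,b in dict(bolt=(-60,0,-15,15,30,45),plate=(-130,-20,-60,60,9,16),grip=(-90,50,-95,95,62,86),high=(-90,50,-95,95,90,400)).items():
        q=sel(*b);print(n,nm,len(q),*(() if len(q)==0 else (np.median(q,0).round(1),q.min(0).round(1),q.max(0).round(1))))
E
python3 d.py
```

```text
scene bolt 22 [-16.4   0.4  37.5] [-23.2  -6.6  32.2] [-8.4  5.9 42.3]
scene plate 243 [-35.8   5.1  12.4] [-51.4 -58.4   9. ] [-20.   57.1  16. ]
scene grip 31 [10.5 73.  78. ] [ 3.1 64.9 63.5] [16.  79.5 85.6]
scene high 0
top bolt 0
top plate 0
top grip 46 [ 8.9 69.4 77.6] [ 2.8 64.  62.2] [18.  79.2 83.2]
top high 0
```

The plate is in: bolt at x −16.4 and rear edge at −51.4 both give origin x ≈ 23.6 mm. The lever grip is at (10,71), so the cam is at about 0. Next, over to the grip.

```bash
python3 -c "
from h import *
go([682.9,-146.8,160],12.3)"
```

```text
now [571.4  31.8 149.2] yaw 101.54 F [-0.1 -0.1 -0.1] row [-0.3946  0.147  -0.0218] 0.4958 mm 210.0
```

>>> {"fn": "send_rows", "kwargs": {"series": [-1,-0.39,0.147,-0.02,0.496,-1,-0.39,0.147,-0.02,0.496,-1,-0.39,0.147,-0.02,0.496,-1,-0.39,0.147,-0.02,0.496,-1,-0.39,0.147,-0.02,0.496,-1,-0.39,0.147,-0.02,0.496,-1,-0.39,0.147,-0.02,0.496,-1,-0.39,0.147,-0.02,0.496,-1,-0.39,0.147,-0.02,0.496,-1,-0.39,0.147,-0.02,0.496,-1,-0.39,0.147,-0.02,0.496,-1,-0.39,0.147,-0.02,0.496]}}

```text
t: 10.6
tool_pos: [682.7, -143.3, 158.9]
tcp_rot: [0.0, 0.994, 0.107, -0.002]
wrist_force: [-0.2, 0.1, 0.1]
grip_width: 85.4
grasp_force: 0.0
```

```bash
python3 -c "
from h import *
go([682.9,-146.8,55],12.3);print(state()['qpos'])"
```

```text
now [ 682.7 -143.3  158.9] yaw 12.33 F [-0.2  0.1  0.1] row [-0.0004  0.007   0.2078] 0.0002 mm 103.0
[ 0.2759044   0.57584102 -0.19502699  1.53701918  0.12349754  1.04392124
 -1.30652159]
```

>>> {"fn": "send_rows", "kwargs": {"series": [-1,0,0.007,0.07,0,-1,0,0.007,0.14,0,-1,0,0.007,0.19,0,-1,0,0.007,0.207,0,-1,0,0.007,0.207,0,1,0,0.007,0.207,0,1,0,0.007,0.207,0,1,0,0.007,0.207,0,1,0,0.007,0.207,0,1,0,0.007,0.207,0,1,0,0.007,0.207,0], "grip_force": 50}}

```text
t: 11.7
tool_pos: [684.7, -145.7, 58.2]
tcp_rot: [0.0, 0.994, 0.108, 0.0]
wrist_force: [-1.6, -0.3, 3.3]
grip_width: 14.1
grasp_force: 48.7
```

```bash
cat > arc.py <<'E'
from h import *
import sys
s=state();ax=np.array([614.56,-161.72]);d=s["tool_pos"][:2]-ax
phi=np.degrees(np.arctan2(d[1],d[0]))-12.3
print("r",np.hypot(*d),"lever deg",phi,"z",s["tool_pos"][2],"yaw",yaw(s),s["grip_width"],s["grasp_force"],s["wrist_force"].round(1),s["ft_torque"].round(2))
th0=np.radians(yaw(s));X=np.array([np.cos(th0),np.sin(th0)]);Y=np.array([X[1],-X[0]])
a1=float(sys.argv[1]);n=int(sys.argv[2]);r=float(sys.argv[3])
for f in np.linspace(phi,a1,n+1)[1:]:
    t=np.radians(f+12.3);e=r*np.array([np.cos(t),np.sin(t)])-d
    print(round(e@X/500,3),round(e@Y/500,3),round(-(f-phi)/180,3))
E
python3 arc.py 85 12 70
```

```text
r 71.96705167209444 lever deg 0.5455055966293116 z 58.18980502329168 yaw 12.383331974247605 14.109633686301095 48.68063807487488 [-1.6 -0.3  3.3] [ 0.04  0.16 -0.03]
-0.005 -0.017 -0.039
-0.008 -0.034 -0.078
-0.014 -0.05 -0.117
-0.021 -0.066 -0.156
-0.03 -0.08 -0.195
-0.041 -0.094 -0.235
-0.053 -0.106 -0.274
-0.067 -0.116 -0.313
-0.082 -0.124 -0.352
-0.098 -0.131 -0.391
-0.115 -0.136 -0.43
-0.132 -0.138 -0.469
```

>>> {"fn": "send_rows", "kwargs": {"series": [1,-0.003,-0.017,0,-0.039,1,-0.007,-0.034,0,-0.078,1,-0.013,-0.05,0,-0.117,1,-0.02,-0.066,0,-0.156,1,-0.03,-0.08,0,-0.195,1,-0.041,-0.094,0,-0.235,1,-0.053,-0.106,0,-0.274,1,-0.067,-0.116,0,-0.313,1,-0.082,-0.124,0,-0.352,1,-0.098,-0.131,0,-0.391,1,-0.115,-0.136,0,-0.43,1,-0.132,-0.138,0,-0.469]}}

```text
t: 12.9
tool_pos: [604.1, -92.7, 58.2]
tcp_rot: [-0.0, 0.663, 0.749, -0.001]
wrist_force: [-3.9, 0.8, 6.2]
grip_width: 14.1
grasp_force: 49.4
```

```bash
python3 arc.py 175 12 70
```

```text
r 69.84135208772405 lever deg 86.32227346372723 z 58.161414249284036 yaw 96.99027663769803 14.091766450251257 49.44939851760864 [-3.9  0.8  6.2] [-0.11  0.76 -0.34]
-0.001 -0.018 -0.041
-0.005 -0.036 -0.082
-0.012 -0.053 -0.123
-0.02 -0.069 -0.164
-0.03 -0.083 -0.205
-0.042 -0.097 -0.246
-0.056 -0.108 -0.287
-0.071 -0.118 -0.328
-0.087 -0.126 -0.369
-0.105 -0.132 -0.411
-0.122 -0.135 -0.452
-0.14 -0.136 -0.493
```

>>> {"fn": "send_rows", "kwargs": {"series": [1,-0.001,-0.018,0,-0.041,1,-0.005,-0.036,0,-0.082,1,-0.012,-0.053,0,-0.123,1,-0.02,-0.069,0,-0.164,1,-0.03,-0.083,0,-0.205,1,-0.042,-0.097,0,-0.246,1,-0.056,-0.108,0,-0.287,1,-0.071,-0.118,0,-0.328,1,-0.087,-0.126,0,-0.369,1,-0.105,-0.132,0,-0.411,1,-0.122,-0.135,0,-0.452,1,-0.14,-0.136,0,-0.493]}}

```text
t: 14.1
tool_pos: [548.4, -144.2, 58.3]
tcp_rot: [0.006, -0.058, 0.998, 0.019]
wrist_force: [2.9, 52.1, -8.7]
grip_width: 14.0
grasp_force: 51.5
```

```bash
python3 arc.py 180 3 70
```

```text
r 68.40262758484425 lever deg 152.90122998912568 z 58.32399795566815 yaw -173.35613307413908 14.004149027286058 51.4539635181427 [ 2.9 52.1 -8.7] [10.44 -0.44 -0.13]
0.009 -0.02 -0.05
0.012 -0.042 -0.1
0.012 -0.064 -0.151
```

A 52 N resistance appeared at about 153°; the torque places it at the fingers. I relieve it and look.

>>> {"fn": "send_rows", "kwargs": {"series": [1,-0.002,0.02,0,0.04,1,-0.008,0.046,0,0.11,1,-0.008,0.046,0,0.11,1,-0.008,0.046,0,0.11]}}

```text
t: 14.5
tool_pos: [547.1, -140.8, 58.0]
tcp_rot: [-0.001, 0.122, 0.993, 0.003]
wrist_force: [-3.7, 9.7, 6.1]
grip_width: 13.7
grasp_force: 50.8
```

```bash
python3 arc.py 180 1 70; python3 d.py
python3 - <<'E'
from h import *
c=dict(np.load("scene1.npz"));save(c,"s9.png",(200,220,330,320),6)
E
```

```text
r 70.60655393569029 lever deg 150.48611627556917 z 58.04750736321594 yaw 166.03976339461408 13.658759054231384 50.81636130809784 [-3.7  9.7  6.1] [2.11 0.92 0.53]
-0.015 -0.07 -0.164
scene bolt 37 [-14.1  -0.1  36.7] [-21.7 -14.   30.2] [-3.9 14.3 43.6]
scene plate 184 [-34.1  12.1  12.5] [-80.4 -54.1   9. ] [-20.3  56.3  16. ]
scene grip 64 [-23.3 -54.5  76.8] [-40.2 -66.3  62.4] [ -2.3 -43.5  85.7]
scene high 2025 [-11.6 -33.8 298.2] [-84.4 -95.   92.6] [ 37.5 -10.8 400. ]
top bolt 27 [-13.6   4.   35.3] [-19.6  -2.9  31.2] [-3.7 14.6 40.9]
top plate 186 [-32.3  24.9  12.6] [-44.2 -53.3   9.1] [-20.   56.   15.9]
top grip 36 [-25.  -64.7  73.7] [-43.5 -74.8  64.5] [ -6.8 -51.7  84.9]
top high 1741 [-55.8 -54.6 353. ] [-84.1 -94.9  90. ] [ 24.6 -11.1 400. ]
```

View pics/s9.png

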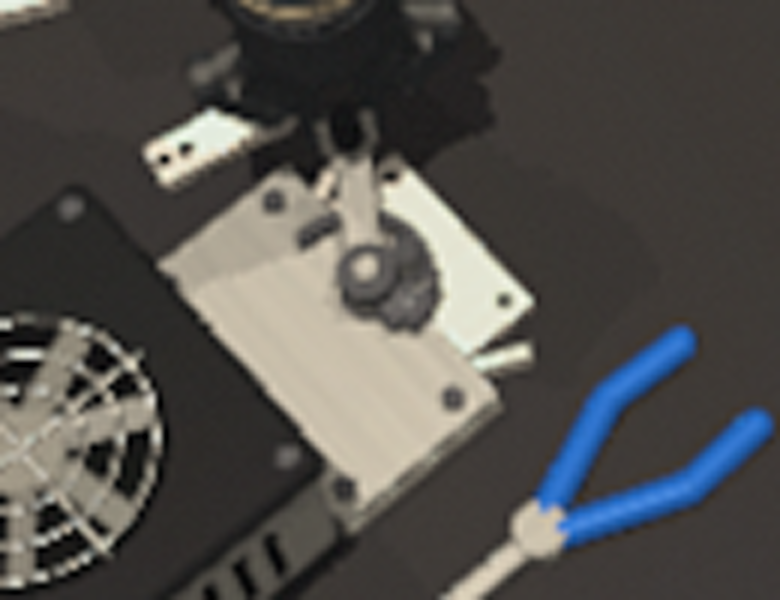

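The picture shows the lever pointing up at (350,150), with the C hook closed around the bolt under the hub (400,280) and the plate almost home. Nothing else touches. I work the lever back and forth once, gently.

>>> {"fn": "send_rows", "kwargs": {"series": [1,-0.002,0.018,0,0.042,1,-0.008,0.048,0,0.11,1,-0.019,0.07,0,0.167,1,-0.019,0.07,0,0.167]}}

```text
t: 15.0
tool_pos: [565.4, -112.2, 58.0]
tcp_rot: [-0.001, 0.378, 0.926, 0.001]
wrist_force: [-1.1, 6.3, 3.7]
grip_width: 14.1
grasp_force: 50.7
```

```bash
python3 arc.py 145 5 70; python3 d.py|grep -E "plate|grip"; python3 -c "
from h import *
print(state()['qpos'])"
```

```text
r 69.79148412059256 lever deg 122.4800504745886 z 58.04881289502892 yaw 135.54678938181644 14.102662216644887 50.65429151058197 [-1.1  6.3  3.7] [1.5  0.23 0.35]
0.0 -0.011 -0.025
-0.001 -0.022 -0.05
-0.003 -0.033 -0.075
-0.006 -0.043 -0.1
-0.01 -0.054 -0.125
scene plate 167 [-35.7  15.5  12. ] [-121.6  -52.2    9. ] [-20.3  59.1  16. ]
scene grip 58 [-44.2 -33.3  78. ] [-59.  -49.5  62.1] [-31.7 -16.   85.4]
top plate 64 [-31.3 -43.3  11.8] [-89.4 -51.8   9. ] [-20.5  58.4  16. ]
top grip 44 [-51.2 -37.9  72.1] [-64.1 -55.1  63.2] [-37.2 -21.7  86. ]
[ 0.66555363  0.63745008 -0.73893775  1.89048855  0.56747878  0.83463927
  0.42870689]
```

>>> {"fn": "send_rows", "kwargs": {"series": [1,0,-0.011,0,-0.025,1,-0.001,-0.022,0,-0.05,1,-0.003,-0.033,0,-0.075,1,-0.006,-0.043,0,-0.1,1,-0.01,-0.054,0,-0.125,1,-0.01,-0.054,0,-0.125]}}

```text
t: 15.7
tool_pos: [551.8, -130.2, 58.1]
tcp_rot: [0.001, 0.186, 0.982, 0.006]
wrist_force: [1.0, 13.8, 1.9]
grip_width: 13.9
grasp_force: 50.6
```

```bash
python3 arc.py 160 3 70
```

```text
r 70.23319701301106 lever deg 140.99282779791122 z 58.14469908392639 yaw 158.53092405020055 13.947231706239652 50.55807709693909 [ 1.  13.8  1.9] [ 2.87 -0.21  0.01]
0.0 -0.016 -0.035
-0.001 -0.031 -0.07
-0.004 -0.046 -0.106
```

```bash
cat > e.py <<'E'
from h import *
o=np.array([612,-150.]);a=np.radians(-77.7);xh=np.array([np.cos(a),np.sin(a)]);yh=np.array([-xh[1],xh[0]])
for n in("scene","top"):
    c=read_camera(n);im=c["img"].astype(int);R=np.array(c["R"]);f=200/np.tan(np.radians(c["vertical_fov"])/2)
    for y in range(-50,51,10):
        xs=np.arange(-100,-20,.5);br=[]
        for x in xs:
            w=np.array([*(o+x*xh+y*yh),12.]);p=R@w+np.array(c["t"]);u=p[0]/p[2]*f+c["cx"];v=p[1]/p[2]*f+c["cy"]
            br.append(cv2.getRectSubPix(c["img"],(1,1),(float(u),float(v))).min())
        br=np.array(br,float);k=np.argmax(br[4:]-br[:-4])
        print(n,y,"edge x",xs[k]+1,"from",br[k],"to",br[k+4])
E
python3 e.py
```

```text
scene -50 edge x -36.5 from 86.0 to 130.0
scene -40 edge x -48.0 from 62.0 to 123.0
scene -30 edge x -48.0 from 76.0 to 150.0
scene -20 edge x -48.5 from 64.0 to 135.0
scene -10 edge x -48.5 from 71.0 to 148.0
scene 0 edge x -47.5 from 90.0 to 149.0
scene 10 edge x -48.0 from 93.0 to 152.0
scene 20 edge x -47.0 from 90.0 to 155.0
scene 30 edge x -48.0 from 84.0 to 142.0
scene 40 edge x -47.5 from 92.0 to 161.0
scene 50 edge x -47.0 from 104.0 to 164.0
top -50 edge x -46.5 from 58.0 to 84.0
top -40 edge x -46.0 from 60.0 to 86.0
top -30 edge x -46.5 from 75.0 to 147.0
top -20 edge x -43.0 from 19.0 to 21.0
top -10 edge x -48.0 from 23.0 to 29.0
top 0 edge x -47.0 from 28.0 to 32.0
top 10 edge x -31.0 from 98.0 to 127.0
top 20 edge x -36.5 from 107.0 to 174.0
top 30 edge x -47.0 from 71.0 to 147.0
top 40 edge x -47.0 from 73.0 to 143.0
top 50 edge x -45.0 from 121.0 to 193.0
```

The plate is square, with its origin at about 27 mm at this cam angle, so no jam is visible. I continue slowly.

>>> {"fn": "send_rows", "kwargs": {"series": [1,0,-0.012,0,-0.02,1,-0.001,-0.022,0,-0.04,1,-0.002,-0.034,0,-0.06,1,-0.004,-0.046,0,-0.08,1,-0.004,-0.046,0,-0.08,1,-0.004,-0.046,0,-0.08]}}

```text
t: 16.4
tool_pos: [546.5, -144.4, 58.2]
tcp_rot: [0.004, 0.059, 0.998, 0.011]
wrist_force: [5.3, 26.8, -3.8]
grip_width: 14.2
grasp_force: 50.7
```

```bash
python3 arc.py 165 3 70; python3 e.py|grep -E "scene (-30|-10|10|30|40) "; python3 -c "
from h import *
print(state()['qpos'],state()['joint_efforts'].round(1))"
```

```text
r 70.26031711031672 lever deg 153.39842405385065 z 58.22934251359734 yaw 173.25439149583127 14.163448482224066 50.72317600250244 [ 5.3 26.8 -3.8] [ 5.48 -0.95  0.23]
0.0 -0.009 -0.021
0.001 -0.019 -0.043
0.0 -0.028 -0.064
scene -30 edge x -48.0 from 64.0 to 124.0
scene -10 edge x -46.5 from 92.0 to 150.0
scene 10 edge x -47.0 from 80.0 to 150.0
scene 30 edge x -47.0 from 94.0 to 161.0
scene 40 edge x -33.0 from 67.0 to 154.0
[ 0.85166949  0.68877049 -0.90503196  1.91349047  0.67787296  0.87439961
  1.05513998] [ 15.7 -49.6   1.8 -19.7   4.8   4.1  -0.2]
```

The lever meets a hard wall near 153°. I release it and push the plate in from behind, to see whether it is really home.

>>> {"fn": "send_rows", "kwargs": {"series": [-0.4,0,0.02,0,0,-0.4,0,0.02,0,0,-0.4,0,0.02,0,0,-0.4,0,0.02,-0.08,0,-0.4,0,0.02,-0.16,0,-0.4,0,0.02,-0.16,0]}}

```text
t: 17.1
tool_pos: [548.2, -152.0, 142.4]
tcp_rot: [0.005, 0.066, 0.998, -0.001]
wrist_force: [-0.1, -0.0, -0.2]
grip_width: 60.2
grasp_force: 0.0
```

```bash
python3 -c "
from h import *
o=np.array([612,-150.]);a=np.radians(-77.7);xh=np.array([np.cos(a),np.sin(a)]);yh=np.array([-xh[1],xh[0]])
p=o-110*xh+12*yh;go([*p,110],102.3)"; python3 d.py|grep -E "grip|bolt"; python3 e.py|grep scene
```

```text
now [ 548.2 -152.   142.4] yaw 172.41 F [-0.1 -0.  -0.2] row [-0.0731  0.236   0.065 ] 0.3895 mm 127.0
scene bolt 39 [-13.4   0.5  36.5] [-21.9 -13.5  30.9] [-2.4 14.4 44.7]
scene grip 32 [-22.2 -56.8  76.2] [-31.8 -67.1  64.4] [-15.  -51.   83.9]
top bolt 0
top grip 46 [-23.  -59.4  77.6] [-29.3 -65.4  62.2] [-14.2 -51.1  82.7]
scene -50 edge x -47.0 from 83.0 to 138.0
scene -40 edge x -45.5 from 97.0 to 157.0
scene -30 edge x -45.5 from 104.0 to 163.0
scene -20 edge x -46.0 from 96.0 to 157.0
scene -10 edge x -46.5 from 82.0 to 150.0
scene 0 edge x -46.5 from 77.0 to 150.0
scene 10 edge x -47.0 from 64.0 to 143.0
scene 20 edge x -46.5 from 76.0 to 134.0
scene 30 edge x -46.0 from 71.0 to 143.0
scene 40 edge x -33.0 from 82.0 to 149.0
scene 50 edge x -46.0 from 89.0 to 159.0
```

>>> {"fn": "send_rows", "kwargs": {"series": [1,-0.03,0.08,0,0.045,1,-0.073,0.16,0.03,0.09,1,-0.073,0.236,0.065,0.14,1,-0.073,0.236,0.065,0.39,1,-0.073,0.236,0.065,0.39,1,-0.073,0.236,0.065,0.39,1,-0.073,0.236,0.065,0.39,1,-0.073,0.236,0.065,0.39,1,-0.073,0.236,0.065,0.39,1,-0.073,0.236,0.065,0.39]}}

```text
t: 18.3
tool_pos: [595.3, -38.5, 103.4]
tcp_rot: [-0.001, 0.627, 0.779, -0.001]
wrist_force: [-0.1, -0.2, -0.2]
grip_width: -0.2
grasp_force: 0.0
```

```bash
python3 w.py w10.png; python3 -c "
from h import *
o=np.array([612,-150.]);a=np.radians(-77.7);xh=np.array([np.cos(a),np.sin(a)]);yh=np.array([-xh[1],xh[0]])
for x in(-90,-60):
  p=o+x*xh+12*yh;go([*p,7],102.3)"
```

```text
tcp in housing -112.5737981245261 7.600855038300958 103.61953964551954 yaw 102.4244558125798 F along x,y -0.012413087188037348 -0.45252217760449304 0.017442240713459754 0.11962301009630463
now [595.4 -38.4 103.6] yaw 102.42 F [-0.4 -0.1  0. ] row [-0.0452  0.0091  0.1932] 0.0007 mm 99.0
now [595.4 -38.4 103.6] yaw 102.42 F [-0.4 -0.1  0. ] row [-0.1052  0.009   0.1932] 0.0007 mm 110.0
```

>>> {"fn": "send_rows", "kwargs": {"series": [1,0,0.008,0.08,0,1,0,0.008,0.16,0,1,-0.04,0.008,0.192,0,1,-0.08,0.008,0.192,0,1,-0.1,0.008,0.192,0,1,-0.106,0.008,0.192,0,1,-0.106,0.008,0.192,0]}}

```text
t: 19.05
tool_pos: [612.0, -89.5, 9.5]
tcp_rot: [0.0, 0.627, 0.779, 0.0]
wrist_force: [-1.1, -0.3, 0.3]
grip_width: 0.0
grasp_force: 0.0
```

```bash
python3 w.py w11.png;python3 e.py|grep scene
```

```text
tcp in housing -60.11610132794353 12.924280642229398 9.523538944667322 yaw 102.38593034730783 F along x,y -0.6936337176690834 0.6147335464822341 0.14042961901775897 0.07908992981588335
scene -50 edge x -46.5 from 91.0 to 136.0
scene -40 edge x -45.5 from 85.0 to 138.0
scene -30 edge x -45.5 from 91.0 to 148.0
scene -20 edge x -46.0 from 87.0 to 148.0
scene -10 edge x -46.5 from 62.0 to 140.0
scene 0 edge x -45.0 from 81.0 to 144.0
scene 10 edge x -47.0 from 44.0 to 134.0
scene 20 edge x -46.5 from 64.0 to 126.0
scene 30 edge x -46.0 from 66.0 to 132.0
scene 40 edge x -33.0 from 80.0 to 142.0
scene 50 edge x -46.0 from 79.0 to 137.0
```

>>> {"fn": "send_rows", "kwargs": {"series": [1,-0.006,0,0,0,1,-0.01,0,0,0,1,-0.01,0,0,0]}}

```text
t: 19.5
tool_pos: [612.6, -94.1, 8.9]
tcp_rot: [0.0, 0.627, 0.779, -0.0]
wrist_force: [-0.6, -1.1, 0.7]
grip_width: -0.1
grasp_force: 0.0
```

```bash
python3 w.py w12.png;python3 e.py|grep scene
```

```text
tcp in housing -54.72786934408254 12.52805105932484 8.869087937750194 yaw 102.37023108959724 F along x,y 0.11672542492532208 -0.33137737244386933 -0.15468020220984965 -0.009242114766900043
scene -50 edge x -47.0 from 79.0 to 125.0
scene -40 edge x -45.5 from 88.0 to 139.0
scene -30 edge x -45.5 from 92.0 to 142.0
scene -20 edge x -45.0 from 61.0 to 118.0
scene -10 edge x -40.5 from 99.0 to 150.0
scene 0 edge x -39.0 from 133.0 to 177.0
scene 10 edge x -40.5 from 128.0 to 164.0
scene 20 edge x -44.5 from 103.0 to 151.0
scene 30 edge x -46.0 from 65.0 to 127.0
scene 40 edge x -33.0 from 75.0 to 141.0
scene 50 edge x -46.0 from 81.0 to 138.0
```

>>> {"fn": "send_rows", "kwargs": {"series": [1,-0.004,0,0,0,1,-0.006,0,0,0,1,-0.006,0,0,0,1,-0.006,0,0,0]}}

```text
t: 20.05
tool_pos: [612.9, -94.6, 8.7]
tcp_rot: [-0.001, 0.626, 0.78, 0.001]
wrist_force: [-1.7, 4.7, -0.2]
grip_width: -0.2
grasp_force: 2.7
```

```bash
python3 w.py w11.png
```

```text
tcp in housing -53.97982580401432 12.713314722659192 8.702108417455026 yaw 102.45647080319624 F along x,y -6.364782769633241 -0.19059529947623202 -0.9014747311264596 -0.16136148632788577
```

>>> {"fn": "send_rows", "kwargs": {"series": [1,-0.004,0,0,0,1,-0.01,0,0,0,1,-0.01,0,0,0,1,-0.01,0,0,0]}}

```text
t: 20.5
tool_pos: [613.4, -97.0, 8.3]
tcp_rot: [-0.002, 0.626, 0.78, 0.002]
wrist_force: [-0.1, 9.2, -2.0]
grip_width: -0.0
grasp_force: 4.4
```

```bash
python3 w.py w12.png;python3 e.py|grep scene
```

```text
tcp in housing -51.4059558175276 12.714278136437663 8.290800776878326 yaw 102.53175934821817 F along x,y -8.986019304328106 0.32271807608444886 -2.1742855118037143 0.30297282631517736
scene -50 edge x -43.0 from 89.0 to 140.0
scene -40 edge x -43.5 from 76.0 to 133.0
scene -30 edge x -43.5 from 69.0 to 137.0
scene -20 edge x -42.0 from 73.0 to 128.0
scene -10 edge x -36.5 from 128.0 to 170.0
scene 0 edge x -34.5 from 137.0 to 182.0
scene 10 edge x -38.0 from 107.0 to 156.0
scene 20 edge x -40.5 from 116.0 to 155.0
scene 30 edge x -43.0 from 82.0 to 142.0
scene 40 edge x -43.5 from 72.0 to 130.0
scene 50 edge x -42.5 from 94.0 to 155.0
```

The plate itself slides freely to its stop (edge −43.2), so it is not what blocks the cam. I now push the lever on with shut fingers from behind the grip rather than holding it.

>>> {"fn": "send_rows", "kwargs": {"series": [1,0.04,0,0,0,1,0.12,0,0,0,1,0.12,-0.05,-0.06,0,1,0.12,-0.15,-0.1,0,1,0.12,-0.15,-0.1,0,1,0.12,-0.15,-0.1,0,1,0.12,-0.15,-0.1,0]}}

```text
t: 21.35
tool_pos: [529.3, -59.8, 59.0]
tcp_rot: [0.001, 0.627, 0.779, 0.0]
wrist_force: [0.1, 0.5, 0.5]
grip_width: -0.1
grasp_force: 0.0
```

```bash
python3 w.py w13.png;python3 e.py|grep scene; python3 d.py|grep grip
```

```text
tcp in housing -106.13216848941751 -61.37991456540352 58.75256409487785 yaw 102.3399285630986 F along x,y -0.5269677768484153 0.8309485143474257 -1.0176848088423323 -0.24547102962741107
scene -50 edge x -46.0 from 69.0 to 130.0
scene -40 edge x -45.5 from 95.0 to 169.0
scene -30 edge x -45.5 from 102.0 to 175.0
scene -20 edge x -46.0 from 92.0 to 163.0
scene -10 edge x -46.5 from 80.0 to 152.0
scene 0 edge x -46.0 from 82.0 to 145.0
scene 10 edge x -45.5 from 103.0 to 176.0
scene 20 edge x -45.0 from 105.0 to 173.0
scene 30 edge x -45.5 from 83.0 to 160.0
scene 40 edge x -45.5 from 92.0 to 169.0
scene 50 edge x -46.0 from 86.0 to 157.0
scene grip 34 [-22.3 -56.1  77.5] [-29.9 -66.1  62.6] [-15.8 -49.5  82.4]
top grip 0
```

>>> {"fn": "send_rows", "kwargs": {"series": [1,-0.05,0.004,0,0,1,-0.1,0.004,0,0,1,-0.115,0.004,0,0,1,-0.125,0.002,0,0,1,-0.135,0,0,0,1,-0.145,-0.002,0,0,1,-0.145,-0.002,0,0]}}

```text
t: 22.3
tool_pos: [541.4, -126.1, 58.7]
tcp_rot: [-0.002, 0.626, 0.78, 0.001]
wrist_force: [-2.8, 5.0, 1.4]
grip_width: 0.1
grasp_force: 2.9
```

```bash
python3 w.py w14.png; python3 d.py|grep grip
```

```text
tcp in housing -38.40416795813842 -63.885113556763415 58.66371873885699 yaw 102.559985717224 F along x,y -5.589494962755603 -1.075212264629872 1.978634609751782 -0.0893446480543905
scene grip 42 [-21.9 -57.2  77.7] [-34.5 -68.8  65. ] [-12.9 -49.3  85.2]
top grip 21 [-48.8 -66.1  75.3] [-49.9 -75.3  65.7] [-40.6 -54.5  85.7]
```

>>> {"fn": "send_rows", "kwargs": {"series": [1,-0.01,-0.003,0,0,1,-0.02,-0.006,0,0,1,-0.02,-0.006,0,0]}}

```text
t: 22.75
tool_pos: [538.7, -134.1, 58.6]
tcp_rot: [-0.005, 0.625, 0.781, 0.0]
wrist_force: [-8.1, 9.0, 7.1]
grip_width: 0.5
grasp_force: 5.4
```

```bash
python3 w.py w15.png
```

```text
tcp in housing -30.9808121979762 -68.35147162904865 58.573407009096606 yaw 102.63960618521173 F along x,y -11.236995840570946 -5.474451065754068 6.6777667895609305 0.28522536028605106
```

>>> {"fn": "send_rows", "kwargs": {"series": [1,-0.01,-0.003,0,0,1,-0.02,-0.005,0,0,1,-0.02,-0.005,0,0]}}

```text
t: 23.1
tool_pos: [538.0, -147.0, 57.8]
tcp_rot: [-0.004, 0.625, 0.78, -0.001]
wrist_force: [-5.4, 4.3, 0.6]
grip_width: -0.0
grasp_force: 2.8
```

```bash
python3 w.py w15.png; python3 d.py|grep grip; python3 e.py|grep scene
```

```text
tcp in housing -18.413795644314032 -71.77323160837555 57.791064974662675 yaw 102.54133775369175 F along x,y -5.629041940202142 -5.0585726074240585 1.862171623667816 0.3964431673238719
scene grip 45 [ -3.  -63.8  77.5] [-14.4 -78.9  62.9] [  7.6 -57.9  84.9]
top grip 25 [-28.5 -73.4  74.5] [-29.9 -82.5  63.6] [-21.1 -56.3  84.7]
scene -50 edge x -46.0 from 33.0 to 75.0
scene -40 edge x -45.5 from 44.0 to 86.0
scene -30 edge x -45.5 from 55.0 to 110.0
scene -20 edge x -45.0 from 81.0 to 144.0
scene -10 edge x -44.5 from 85.0 to 150.0
scene 0 edge x -44.0 from 110.0 to 169.0
scene 10 edge x -45.0 from 88.0 to 151.0
scene 20 edge x -45.0 from 89.0 to 155.0
scene 30 edge x -45.5 from 63.0 to 140.0
scene 40 edge x -45.0 from 90.0 to 164.0
scene 50 edge x -45.0 from 87.0 to 151.0
```

It moves freely now, at about 6 N. I continue to the end stop.

>>> {"fn": "send_rows", "kwargs": {"series": [1,-0.01,0,0,0,1,-0.02,0,0,0,1,-0.028,0,0,0,1,-0.028,0,0,0]}}

```text
t: 23.75
tool_pos: [541.3, -161.5, 57.4]
tcp_rot: [-0.004, 0.626, 0.78, -0.001]
wrist_force: [-3.7, 4.6, -0.8]
grip_width: 0.2
grasp_force: 2.3
```

```bash
python3 w.py w15.png; python3 d.py|grep grip
```

```text
tcp in housing -3.835119142440579 -71.34353575975199 57.522375361978945 yaw 102.50110629920242 F along x,y -4.238903307753883 -2.732608840506118 -1.7087886073402656 -0.25642573090101123
scene grip 43 [ 11.7 -65.   76.6] [  1.2 -76.4  62.4] [ 21.3 -55.4  83.1]
top grip 25 [-14.1 -70.   74.3] [-15.3 -82.2  63.6] [ -4.5 -55.1  84.7]
```

>>> {"fn": "send_rows", "kwargs": {"series": [1,-0.008,0,0,0,1,-0.008,0,0,0,1,-0.008,0,0,0]}}

```text
t: 24.2
tool_pos: [541.6, -161.5, 57.5]
tcp_rot: [-0.006, 0.625, 0.781, 0.0]
wrist_force: [-6.3, 10.4, 1.6]
grip_width: -0.1
grasp_force: 5.7
```

```bash
python3 w.py w15.png; python3 d.py|grep grip; python3 e.py|grep scene
```

```text
tcp in housing -3.723492167305666 -71.25362218791815 57.57267472695168 yaw 102.63981119085729 F along x,y -11.072264652750453 -4.4960813047338615 0.8436334070889209 0.058768529392684545
scene grip 42 [ 12.4 -64.3  76.9] [  1.6 -76.2  62.3] [ 20.9 -54.9  84.3]
top grip 23 [-14.1 -71.7  75.2] [-15.3 -82.3  67.3] [ -5.9 -55.   84.5]
scene -50 edge x -46.0 from 51.0 to 124.0
scene -40 edge x -45.5 from 74.0 to 145.0
scene -30 edge x -45.0 from 85.0 to 159.0
scene -20 edge x -45.0 from 96.0 to 152.0
scene -10 edge x -44.5 from 83.0 to 149.0
scene 0 edge x -44.0 from 107.0 to 167.0
scene 10 edge x -44.5 from 100.0 to 163.0
scene 20 edge x -45.0 from 84.0 to 155.0
scene 30 edge x -45.5 from 63.0 to 137.0
scene 40 edge x -44.5 from 92.0 to 170.0
scene 50 edge x -45.5 from 78.0 to 130.0
```

The end stop is reached: the grip is at x ≈ 12, and the plate's rear edge at −45 is exactly home. I retreat and verify.

>>> {"fn": "send_rows", "kwargs": {"series": [1,0.04,0,0,0,1,0.12,0,0,0,1,0.2,0,-0.06,0,1,0.26,0,-0.16,0,1,0.26,0,-0.22,0,1,0.26,0,-0.22,0,1,0.26,0,-0.22,0,1,0.26,0,-0.22,0]}}

```text
t: 25.25
tool_pos: [516.6, -41.7, 167.7]
tcp_rot: [-0.001, 0.627, 0.779, -0.001]
wrist_force: [0.6, 0.0, -1.1]
grip_width: -0.3
grasp_force: 0.0
```

```bash
python3 w.py w16.png; python3 d.py; python3 e.py|grep scene
python3 - <<'E'
from h import *
c=dict(np.load("scene1.npz"));b=dict(np.load("scene0.npz"))
d=(np.abs(c["img"].astype(int)-b["img"]).max(2)>60).astype(np.uint8)
n,l,s,ce=cv2.connectedComponentsWithStats(d);print([(list(s[i]),ce[i].round()) for i in range(1,n) if s[i,4]>40])
E
```

```text
tcp in housing -126.03139084420502 -70.21877957905875 167.4206883311156 yaw 102.35099178861977 F along x,y 0.05794572667332237 -0.45387560045109004 0.21601521673446228 -0.19023266529446853
scene bolt 48 [-11.    4.7  36.4] [-20.1 -13.3  30.8] [-0.5 14.6 41.3]
scene plate 213 [-32.4  -0.2  12.7] [-129.   -55.2    9.2] [-20.2  55.1  16. ]
scene grip 32 [ 14.4 -65.4  75.4] [  6.2 -76.2  63.1] [ 20.  -59.1  84. ]
scene high 10 [-89.8 -67.1 328.4] [-90.  -73.8 307.9] [-89.2 -59.1 342.6]
top bolt 0
top plate 0
top grip 0
top high 0
scene -50 edge x -46.0 from 47.0 to 132.0
scene -40 edge x -45.5 from 76.0 to 156.0
scene -30 edge x -45.0 from 90.0 to 169.0
scene -20 edge x -44.5 from 107.0 to 171.0
scene -10 edge x -44.5 from 90.0 to 163.0
scene 0 edge x -44.0 from 117.0 to 182.0
scene 10 edge x -45.0 from 94.0 to 162.0
scene 20 edge x -44.5 from 104.0 to 181.0
scene 30 edge x -45.5 from 69.0 to 150.0
scene 40 edge x -45.5 from 75.0 to 158.0
scene 50 edge x -45.0 from 94.0 to 151.0
[([np.int32(33), np.int32(0), np.int32(23), np.int32(9), np.int32(91)], array([46.,  3.])), ([np.int32(66), np
[... 634 characters left out ...]
72., 103.])), ([np.int32(251), np.int32(113), np.int32(13), np.int32(20), np.int32(111)], array([258., 122.])), ([np.int32(263), np.int32(118), np.int32(20), np.int32(17), np.int32(148)], array([273., 126.])), ([np.int32(278), np.int32(148), np.int32(16), np.int32(32), np.int32(236)], array([286., 166.])), ([np.int32(60), np.int32(197), np.int32(46), np.int32(55), np.int32(1044)], array([ 85., 222.])), ([np.int32(279), np.int32(205), np.int32(59), np.int32(49), np.int32(1559)], array([307., 229.])), ([np.int32(255), np.int32(246), np.int32(34), np.int32(37), np.int32(413)], array([273., 263.])), ([np.int32(246), np.int32(259), np.int32(24), np.int32(21), np.int32(140)], array([255., 271.]))]
```

```bash
python3 -c "
from plant import *
print(hand_in())"
```

```text
the job is handed in; nothing more can be done
None
```

The job is handed in, though no verdict came back: my last measurements put the plate fully home and square, the cam lever at its end stop (about pi), the bystanders unmoved and the arm clear; the one worry is a brief 52 N resistance at the fingers mid-swing, whose cause I didn't find.

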